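# Steady the yoghurt maker, fill its well with bottles and cover it

## Robot

A 6-joint arm with a two-finger parallel gripper is mounted at the origin on a cart in front of the work surface, level with it; the furniture and walls round the work are solid. World frame = base frame: x ahead of the robot, y to its left, z up, the work surface at z = 0. Lengths are in m, angles in rad, forces in N, time in s.
With the tool pointing down it reaches from about 0.275 to 0.875 m from the base axis. Payload 12.5 kg.
Tool frame: the origin (TCP) lies on the centre line of the jaws, within the pads' length; the fingertips stand 22 mm ahead of it and the grasp point (between the pads) lies 3 mm ahead of it; z points along the fingers, y is the line along which they close (so a half turn about z gives the same grasp; the last joint's range is limited). The gripper opens to 85 mm and grips with 20 to 120 N. Pads are 22 mm wide; open, the fingers measure 114 mm over their backs; the gripper's body (76 mm by 85 mm) begins 54 mm behind the grasp point. The pads swing forward as they close: fully open they stand 13 mm farther back than shut.
Start: joints at [-1.202, 0.351, 1.652, -0, 1.139, -0.085], TCP at [0.241, -0.494, 0.253] pointing down, gripper open.
Joint ranges: [-2.75, 2.75], [-0.79, 2.1], [0.01, 2.65], [-1.57, 4.71], [0.07, 3.14], [-2.87, 2.87]. Speed limits (rad/s): [2.22, 2.22, 2.79, 3.14, 3.14, 3.14].

## Interface

Orientations are given as a 3x3 rotation matrix whose columns are the frame's x, y, z axes.
In Python, from plant import manip gives the robot as it stands. Calls block until the motion is done:
- manip.move_pose(position, orientation): joint-space move of the TCP to a pose.
- manip.servo_line(position, feed=0.15, rot=None): straight line of the TCP; rot=None keeps the orientation; feed is the mean speed in m/s.
- manip.move_j(angles): joint-space move.
- manip.gripper_open() and manip.clamp(f_grip=None): open the fingers fully, or close them until they stop; f_grip is the grip in N (None keeps the last).
- manip.wait(seconds).
- manip.solve_ik(position, orientation): joint angles nearest the present ones, or None.
- manip.observe(): the state.
- manip.grab_frame(name): name is "side" or "top"; returns a dict with "frame" (480x640x3 uint8, red, green, blue), "z_map" (480x640 float32, m along the optical axis (not along the pixel's ray), 0 where there is no reading), "camera_matrix" (3x3 intrinsics, pixels), "k1" (the pictures are not rectified: a ray, as slopes to the right and down, at radius r is drawn at 1 + k1 r^2 times it, then the intrinsics apply), "extrinsics" (4x4, takes a point from camera to world coordinates). Camera axes: x right, y up, looking along -z (the intrinsics and any distortion apply to the point x, -y, -z); pixel columns grow to the right and rows downward; lengths in m; the calibration is good to about 2 mm. A picture is of the moment at which its call begins.
A pose or a line that the arm cannot do raises manip.PlanningError and nothing moves.
- manip.hand_in(): hands the job in; it is judged then, once.
The state is a dict: "time": time; "joint_positions": joint angles; "qvel": joint speeds; "effort": joint torques, N m; "ee_pos": TCP position; "tool_rot": TCP orientation; "wrist_force": force on the tool from outside, world axes, zero at the start; "wrist_torque": the same for the moment, N m; "grip_width": finger opening in m; "gripper_force": force on a finger pad.
Only numpy, scipy, OpenCV 4.12 (cv2) and the standard library are available. Lean on these libraries where they do the work, as an engineer would, in place of code of your own. Each camera call takes 0.05 s, during which the arm holds its last target. There are 200 camera calls.

## Task

The yoghurt maker rocks on the worktop: turn the knobs of its two front screw feet until it stands level and solid on all four feet, and let go. Then stand every bottle upright inside its round well, packed side by side, and put the clear cover on so that it sits down evenly on the rim of the well, leaving the maker steady; leave the other things on the worktop where they are.

Things in the scene. Friction and masses are not known exactly. Their poses are not given: they have to be found in the camera images.
- maker: yoghurt maker, loose, 2.6 kg: plinth 240 x 236 mm, its top (deck) 34 mm above the worktop when level; on the deck an open round steel well, 164 mm inside, 172 mm outside diameter, rim 35.5 mm above the deck, no dividers: seven bottles fit, one in the middle, six round it. Origin: plinth centre, at the height of the rear feet's undersides; x from front (knobs) to rear, y left, z up
- well (a point): centre of the floor of the well, which is the deck, 34 mm above the origin of the maker; axes as the maker's
- left_sole (a point): adjustable front foot: a rubber disc 32 mm in diameter on a screw through the plinth; this point is the centre of its underside (front left, at x -98 mm, y +96 mm of the maker)
- right_sole (a point): adjustable front foot: a rubber disc 32 mm in diameter on a screw through the plinth; this point is the centre of its underside (front right, at x -98 mm, y -96 mm of the maker)
- rear_left_sole (a point): centre of the underside of the fixed rear left rubber foot (32 mm in diameter)
- rear_right_sole (a point): centre of the underside of the fixed rear right rubber foot (32 mm in diameter)
- left_lug (a point): point on the deck of the plinth, on the screw axis of the front left foot. All four feet are equally long, and the maker is level and does not rock, when each lug is 34 mm above the sole of its own foot
- right_lug (a point): the same point on the deck for the front right foot
- left_knob_grip (a point): grip point, on the axis, of the black fluted knob on the front left screw: 29 mm in diameter, 11 mm of it above this point and 15 mm below. It rides with its screw, 9 mm clear of the deck when set right. Clockwise from above lowers (lengthens) the foot 3 mm a turn; turning takes 0.06 N m and it stays where left. Starts 2.5 to 4.5 mm too short
- right_knob_grip (a point): the same knob for the front right foot, also 3 mm lower for a full turn clockwise seen from above; it starts anywhere from 2 mm too short to 2 mm too long
- bottle_1: white opaque bottle, all are alike: body 50 mm in diameter and 52 mm high, shoulder to 68 mm, steel screw cap 28 mm in diameter from 72 mm to 92 mm above the bottom (grip the cap); about 190 g, heavy at the bottom; origin at the centre of its underside, z up. Some bottles may be absent.
- bottle_2: white opaque bottle, all are alike: body 50 mm in diameter and 52 mm high, shoulder to 68 mm, steel screw cap 28 mm in diameter from 72 mm to 92 mm above the bottom (grip the cap); about 190 g, heavy at the bottom; origin at the centre of its underside, z up. Some bottles may be absent.
- bottle_3: white opaque bottle, all are alike: body 50 mm in diameter and 52 mm high, shoulder to 68 mm, steel screw cap 28 mm in diameter from 72 mm to 92 mm above the bottom (grip the cap); about 190 g, heavy at the bottom; origin at the centre of its underside, z up. Some bottles may be absent.
- bottle_4: white opaque bottle, all are alike: body 50 mm in diameter and 52 mm high, shoulder to 68 mm, steel screw cap 28 mm in diameter from 72 mm to 92 mm above the bottom (grip the cap); about 190 g, heavy at the bottom; origin at the centre of its underside, z up. Some bottles may be absent.
- bottle_5: white opaque bottle, all are alike: body 50 mm in diameter and 52 mm high, shoulder to 68 mm, steel screw cap 28 mm in diameter from 72 mm to 92 mm above the bottom (grip the cap); about 190 g, heavy at the bottom; origin at the centre of its underside, z up. Some bottles may be absent.
- bottle_6: white opaque bottle, all are alike: body 50 mm in diameter and 52 mm high, shoulder to 68 mm, steel screw cap 28 mm in diameter from 72 mm to 92 mm above the bottom (grip the cap); about 190 g, heavy at the bottom; origin at the centre of its underside, z up. Some bottles may be absent.
- cover: round clear plastic cover, grey edge, 185 mm in diameter, 109 mm high with its knob, 280 g, standing on the worktop. A skirt 179 mm inside diameter, 8 mm deep goes round the outside of the well; the ledge above it rests on the well's rim; it clears the standing bottles. Origin: centre of its lower edge, z up; in place the origin is 27.5 mm above well
- cover_knob (a point): grip point of the black knob on top of the cover: round, 33 mm in diameter over 12 mm of height about this point, which is 100 mm above the cover's origin; the narrower neck below it is 20 mm in diameter; the knob's top is 9 mm above this point
- ramekin: white ramekin, 73 mm in diameter, 41 mm high, behind the maker; a bystander to be left alone
- egg_cup: brown egg cup, 54 mm high, behind the maker; a bystander to be left alone
- lemon_a: lemon, 77 mm long, lying near the front edge of the worktop; a bystander to be left alone

How it is judged:
On the way, in this order (a step that is already met when the one before it is completed fails the run):
1. the yoghurt maker stands level on all four feet, let go (height (world z) of each of left_sole, right_sole, rear_left_sole, rear_right_sole below 0.0007 m and angle between maker's own z axis and vertical below 0.007 rad and contact force between the arm and maker below 0.3 N and linear speed of maker below 0.01 m/s), for 0.5 s.
2. every bottle stands upright on the floor of the well (horizontal distance between each of bottle_1, bottle_2, bottle_3, bottle_4, bottle_5, bottle_6 and well below 0.06 m and z of each of bottle_1, bottle_2, bottle_3, bottle_4, bottle_5, bottle_6 in the frame of well below 0.005 m and angle between each of bottle_1, bottle_2, bottle_3, bottle_4, bottle_5, bottle_6's own z axis and vertical below 0.08 rad), for 0.3 s.
At the end, for the whole second after the job is handed in: All bottles stand upright (within 0.08 rad) on the floor of the well; the cover lies level on the rim of the well, centred within 7 mm; the maker is level within 0.007 rad and none of its four feet is more than 0.7 mm off the worktop (all of step 2 and height (world z) of each of left_sole, right_sole, rear_left_sole, rear_right_sole below 0.0007 m and angle between maker's own z axis and vertical below 0.007 rad and horizontal distance between cover and well below 0.007 m and z of cover in the frame of well below 0.0315 m and angle between cover's own z axis and vertical below 0.03 rad and linear speed of cover below 0.02 m/s); the robot touches nothing.
It fails at once if a bystander (ramekin, egg cup, lemon) is shifted by more than 5 cm (distance of any of ramekin, egg_cup, lemon_a from where it was at the start of the episode above 0.05 m).
It fails at once if the yoghurt maker is tipped by more than 0.2 rad (angle between maker's own z axis and vertical above 0.2 rad).
Of bottle_1, bottle_2, bottle_3, bottle_4, bottle_5, bottle_6 only 4 to 6 are there at a start; the rules pass over those that are not, and their reading is None.
At some moment in a run one of cover, bottle_1, bottle_2, bottle_3, bottle_4, bottle_5, bottle_6 may be knocked a few centimetres aside while the robot is not near it.
It also fails if it takes over 210 s, if anything falls off the work surface, if the arm or the gripper's body presses on something with over 40 N, if the wrist force passes 120 N, or if a joint passes its speed limit or range.

## Working session

There is one attempt and no reset: what is moved stays moved. The work goes in short steps, each a Python script; the robot and the scene stay as the last script left them, time stands still between calls to the robot, and variables do not carry over. Pictures are saved under pics/ and viewed, at most 14 in all, crops included, and the job is handed in when it is done.

```bash
ls; mkdir -p pics
cat > h.py <<'E'
import numpy as np, cv2
from plant import manip
def grab(n, save=None):
    g=manip.grab_frame(n)
    if save: cv2.imwrite(f'pics/{save}.png', g['frame'][:,:,::-1])
    return g
def cloud(g):
    """world points per pixel (HxWx3), nan where no depth"""
    K=g['camera_matrix']; z=g['z_map'].astype(float); h,w=z.shape
    u,v=np.meshgrid(np.arange(w),np.arange(h))
    r=rays(g,np.stack([u,v],-1).reshape(-1,2)).reshape(h,w,3)
    P=r*z[...,None]; E=np.array(g['extrinsics'])
    P=P@E[:3,:3].T+E[:3,3]; P[z<=0]=np.nan
    return P
def rays(g,px):
    K=np.array(g['camera_matrix'],float)
    n=cv2.undistortPoints(np.asarray(px,float).reshape(-1,1,2),K,np.array([g['k1'],0,0,0.])).reshape(-1,2)
    return np.stack([n[:,0],-n[:,1],-np.ones(len(n))],-1)
def onplane(g,px,h):
    E=np.array(g['extrinsics']); d=rays(g,px)@E[:3,:3].T; o=E[:3,3]
    return o+d*((h-o[2])/d[:,2])[:,None]
E
python3 - <<'E'
from h import *
for n in('side','top'):
    g=grab(n,n+'0'); print(n,g['camera_matrix'],g['k1'],g['extrinsics'])
print(manip.observe())
E
```

```text
pics
plant.py
side [[594.81758818   0.         316.03444744]
 [  0.         594.81758818 237.59858827]
 [  0.           0.           1.        ]] 0.015705279082770817 [[ 0.99368314  0.01727214 -0.11088499  0.43264154]
 [-0.10961497  0.36113174 -0.9260499  -1.16454116]
 [ 0.02404922  0.93235484  0.36074381  0.55661054]
 [ 0.          0.          0.          1.        ]]
top [[451.52277708   0.         315.62648531]
 [  0.         451.52277708 237.68974357]
 [  0.           0.           1.        ]] -0.02030415668548033 [[ 0.0011029   0.99854968 -0.05382673  0.49356238]
 [-0.99981955  0.00212189  0.01887742  0.01615913]
 [ 0.01896426  0.0537962   0.99837184  1.05969476]
 [ 0.          0.          0.          1.        ]]
{'time': 0.1, 'joint_positions': array([-1.20161544e+00,  3.51147668e-01,  1.65229745e+00,  8.21278471e-06,
        1.13912721e+00, -8.45804853e-02]), 'qvel': array([-0.00169152, -0.00083597, -0.00323143, -0.00088358,  0.00072266,
       -0.00019038]), 'effort': array([ 2.01734161e-03, -5.06832540e+01, -2.91875911e+01, -1.26426281e-05,
        2.62711546e-03,  7.95409989e-06]), 'ee_pos': array([ 0.24103496, -0.49408949,  0.25285507]), 'tool_rot': array([[ 8.98806193e-01,  4.38346105e-01, -3.46558836e-04],
       [ 4.38346233e-01, -8.98805730e-01,  9.16355120e-04],
       [ 9.01916306e-05, -9.75538416e-04, -9.99999520e-01]]), 'wrist_force': array([-0.13098078,  0.67982392, -0.31095201]), 'wrist_torque': array([-0.04391172, -0.0260416 , -0.012043  ]), 'gripper_force': 0.0, 'grip_width': 0.08514040049276642}
```

View pics/side0.png

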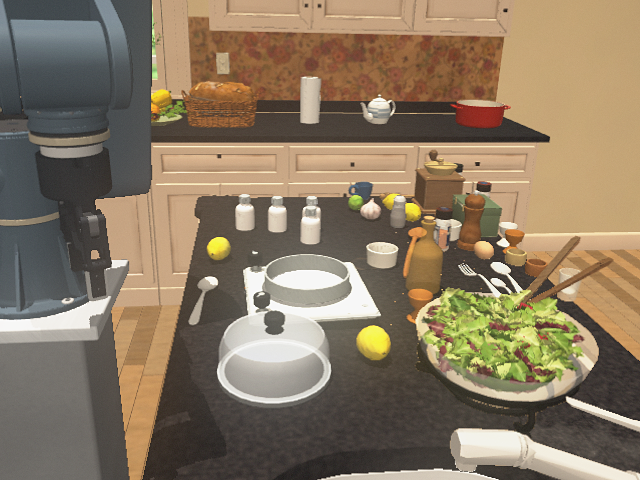

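View pics/top0.png

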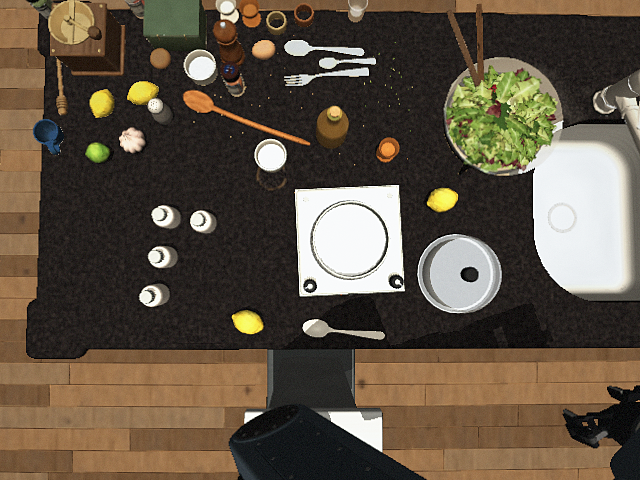

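Side view: maker at about (308,285), knobs at (255,260) and (262,300), cover at (274,355), and four bottles at the back left. Top view: the bottles are at (165,216), (203,221), (162,257) and (154,295). The maker is centred near (349,240) with its knobs at (309,286) and (396,282). The cover is at (459,273).

```bash
cat >> h.py <<'E'
def fitplane(P):
    """robust z=a x+b y+c"""
    P=P[np.isfinite(P).all(1)]; A=np.c_[P[:,:2],np.ones(len(P))]
    m=np.ones(len(P),bool)
    for _ in range(6):
        s=np.linalg.lstsq(A[m],P[m,2],rcond=None)[0]; r=P[:,2]-A@s
        m=abs(r)<max(2.5*np.median(abs(r[m])),5e-4)
    return s,r[m].std(),m.sum()
E
python3 - <<'E'
from h import *
g=grab('top'); P=cloud(g); Z=P[...,2]
np.set_printoptions(precision=4,suppress=True)
print('table patches',[fitplane(P[a:b,c:d].reshape(-1,3)) for a,b,c,d in[(200,290,215,280),(305,318,290,300),(205,300,406,416)]])
white=(g['frame'].min(2)>120)
deck=np.zeros(Z.shape,bool); deck[185:297,295:405]=1
dm=deck&white&(Z>.02)&(Z<.05)
uu,vv=np.meshgrid(np.arange(640),np.arange(480)); dm&=np.hypot(uu-349,vv-240)>48
dm=cv2.erode(dm.astype(np.uint8),np.ones((3,3)))>0
s,sd,n=fitplane(P[dm]); print('deck',s,sd,n)
c,_=cv2.findContours(((deck&white)).astype(np.uint8),cv2.RETR_EXTERNAL,cv2.CHAIN_APPROX_NONE)
c=max(c,key=cv2.contourArea); 
W=onplane(g,c.reshape(-1,2),.034); r=cv2.minAreaRect((W[:,:2]*1000).astype(np.float32)); print('plinth rect',r)
for (u,v) in[(309,286),(396,282)]:
    w=P[v-12:v+13,u-12:u+13].reshape(-1,3); rel=w[:,2]-(w[:,:2]@s[:2]+s[2])
    k=(rel>.028)&(rel<.06); print('knob',k.sum(),w[k].mean(0),np.median(rel[k]),np.percentile(rel[k],[5,25,75,95]))
# well rim
k=deck&(Z>.055)&(Z<.085)&(np.hypot(uu-349,vv-240)<60); pr=P[k]; sr=fitplane(pr); print('rim',sr,pr.mean(0))
A=np.c_[2*pr[:,:2],np.ones(len(pr))]; q=np.linalg.lstsq(A,(pr[:,:2]**2).sum(1),rcond=None)[0]; print('rim circ',q[:2],np.sqrt(q[2]+q[:2]@q[:2]))
for (u,v) in[(165,216),(203,221),(162,257),(154,295)]:
    w=P[v-18:v+19,u-18:u+19].reshape(-1,3); k=w[:,2]>.08; print('bottle',k.sum(),w[k].mean(0),np.median(w[k,2]))
w=P[225:320,410:510].reshape(-1,3); k=w[:,2]>.1; print('coverknob',k.sum(),w[k].mean(0),(w[k].max(0)+w[k].min(0))/2,np.ptp(w[k],axis=0),np.median(w[k,2]))
k=(w[:,2]>.003); print('cover ext',w[k].min(0),w[k].max(0))
E
```

```text
table patches [(array([-0.0006, -0.0018,  0.0002]), np.float64(0.0013041531500612524), np.int64(4652)), (array([ 0.0214, -0.0145, -0.0082]), np.float64(0.0008722869506202988), np.int64(87)), (array([0.001 , 0.0379, 0.0077]), np.float64(0.001350293620567941), np.int64(798))]
deck [ 0.0111 -0.0003  0.0262] 0.0015279831794066552 2041
plinth rect ((544.0192260742188, -79.70064544677734), (244.45407104492188, 239.36012268066406), 2.7523038387298584)
knob 148 [0.4425 0.0107 0.0696] 0.03851605214758807 [0.0352 0.0371 0.0397 0.0418]
knob 154 [ 0.4515 -0.1806  0.0678] 0.036673386603631855 [0.0325 0.0351 0.0382 0.0398]
rim (array([0.004 , 0.0054, 0.0662]), np.float64(0.0014099826249786202), np.int64(457)) [ 0.5324 -0.0836  0.0667]
rim circ [ 0.5292 -0.0763] 0.09192870433064906
bottle 143 [0.5967 0.3358 0.09  ] 0.09076813963254315
bottle 145 [0.5856 0.2529 0.0909] 0.0914415466507803
bottle 148 [0.5059 0.3408 0.0907] 0.09112804366314181
bottle 157 [0.4198 0.3579 0.0902] 0.09077778928914104
coverknob 194 [ 0.4685 -0.331   0.1071] [ 0.4683 -0.3322  0.1062] [0.0298 0.0314 0.0123] 0.10736921321959153
cover ext [ 0.3602 -0.4618  0.003 ] [ 0.5816 -0.2252  0.1124]
```

```bash
cat >> h.py <<'E'
def Rd(phi):
    c,s=np.cos(phi),np.sin(phi); return np.array([[-s,c,0],[c,s,0],[0,0,-1.]])
def avgcloud(n=8):
    L=[];
    for _ in range(n): g=manip.grab_frame('top'); L.append(cloud(g))
    return g,np.nanmean(L,0)
def makerstate(n=8):
    """deck slopes, knob centres, knob-top heights above local deck plane"""
    g,P=avgcloud(n); Z=P[...,2]; uu,vv=np.meshgrid(np.arange(640),np.arange(480))
    box=np.zeros(Z.shape,bool); box[180:302,288:412]=1
    # deck & rim by geometry
    c=np.array([.5449,-.0804]); yaw=.047; d=P[...,:2]-c
    x=d[...,0]*np.cos(yaw)+d[...,1]*np.sin(yaw); y=-d[...,0]*np.sin(yaw)+d[...,1]*np.cos(yaw)
    r=np.hypot(x,y); kn=np.minimum(np.hypot(x+.098,y-.096),np.hypot(x+.098,y+.096))
    dm=box&(abs(x)<.108)&(abs(y)<.108)&(r>.1)&(kn>.03)&(Z>.02)&(Z<.05)
    s,sd,m=fitplane(P[dm]); out={'deck':s,'sd':sd,'n':m}
    t=(abs(x)<.2)&(abs(y)<.2)&((abs(x)>.14)|(abs(y)>.14))&(abs(Z)<.008); ts,_,m=fitplane(P[t]); out['table']=ts
    for k,yy in(('L',.096),('R',-.096)):
        q=np.hypot(x+.098,y-yy)<.025; w=P[q&box]; rel=w[:,2]-(w[:,:2]@s[:2]+s[2]); a=rel>.03
        ctr=(w[a].max(0)+w[a].min(0))/2; core=np.hypot(*(w[:,:2]-w[a].mean(0)[:2]).T)<.009
        out[k]=(w[a].mean(0),ctr[:2],np.median(rel[a&core]),(a&core).sum())
    k=box&(Z>.055)&(Z<.09)&(r<.1)&(r>.07); out['rim']=(fitplane(P[k])[0],k.sum())
    return out
E
python3 - <<'E'
from h import *
np.set_printoptions(precision=4,suppress=True)
for k,v in makerstate().items(): print(k,v)
E
```

```text
deck [0.011  0.0004 0.0267]
sd 0.00043063880236129454
n 1860
table [ 0.0001  0.0005 -0.0005]
L (array([0.4425, 0.0107, 0.0698]), array([0.4422, 0.0107]), np.float64(0.03894586639177744), np.int64(52))
R (array([ 0.4516, -0.1806,  0.068 ]), array([ 0.4509, -0.1809]), np.float64(0.03720860954048042), np.int64(54))
rim (array([0.0111, 0.0026, 0.0621]), np.int64(534))
```

```bash
cat >> h.py <<'E'
def stroke(xy,zg,a,b,rough=.0,f=30):
    """grip knob at xy (grip height zg) with j6=a (deg), turn to j6=b, release, rise"""
    j1=np.arctan2(xy[1],xy[0]); p=np.array([xy[0],xy[1],zg+.003])
    up=p+[0,0,.09]; phi=j1-np.radians(a)
    q=manip.solve_ik(up,Rd(phi))
    q=np.array(q); 
    assert abs(q[5]-np.radians(a))<.1,(np.degrees(q[5]),a)
    manip.move_j(q); manip.servo_line(p,feed=.1); f0=manip.observe()['wrist_force']
    manip.clamp(f_grip=f); o=manip.observe(); print('grip',o['grip_width'],o['wrist_force']-f0)
    fz0=o['wrist_force'][2]; z=p[2]; n=max(1,int(np.ceil(abs(b-a)/40)))
    for i in range(1,n+1):
        ang=np.radians(a+(b-a)*i/n); p2=np.array([p[0],p[1],z])
        qn=np.array(manip.observe()['joint_positions']); qn[5]=ang; manip.move_j(qn)
        o=manip.observe(); df=o['wrist_force'][2]-fz0
        if abs(df)>4:
            z+=np.sign(df)*.0004; manip.servo_line([p[0],p[1],z],feed=.02)
        print(round(np.degrees(o['joint_positions'][5]),1),'dF',np.round(o['wrist_force']-f0,1),'Tz',round(o['wrist_torque'][2],3),'z',round(z-p[2],4))
    manip.gripper_open(); manip.servo_line([p[0],p[1],p[2]+.09],feed=.2); print('t',manip.observe()['time'])
E
python3 - <<'E'
from h import *
q=manip.solve_ik([.4514,-.1807,.15],Rd(np.arctan2(-.1807,.4514)-np.radians(-160))); print(np.degrees(q))
stroke([.4514,-.1807],.058,-160,30)
E
```

```text
AttributeError: 'NoneType' object has no attribute 'degrees'

The above exception was the direct cause of the following exception:

Traceback (most recent call last):
TypeError: loop of ufunc does not support argument 0 of type NoneType which has no callable degrees method
```

```bash
python3 - <<'E'
import re
s=open('h.py').read()
s=s.replace("""    q=manip.solve_ik(up,Rd(phi))
    q=np.array(q); 
    assert abs(q[5]-np.radians(a))<.1,(np.degrees(q[5]),a)
""","""    q=np.array(manip.solve_ik(up,Rd(j1)),float); assert abs(q[5])<.1,q
    q[5]=np.radians(a)
""")
open('h.py','w').write(s)
E
python3 - <<'E'
from h import *
for a in(0,20,-60,-120,-150):
  q=manip.solve_ik([.4514,-.1807,.15],Rd(np.arctan2(-.1807,.4514)-np.radians(a))); print(a,None if q is None else np.degrees(q))
stroke([.4514,-.1807],.058,-160,30)
E
```

```text
0 [-2.73045843e+01  2.17683347e+01  1.09309401e+02 -2.54444375e-14
  4.89222641e+01 -5.48785741e+00]
20 [-2.73045843e+01  2.17683347e+01  1.09309401e+02 -2.54444375e-14
  4.89222641e+01  1.45121426e+01]
-60 [-2.73045843e+01  2.17683347e+01  1.09309401e+02 -2.54444375e-14
  4.89222641e+01 -6.54878574e+01]
-120 [-2.73045843e+01  2.17683347e+01  1.09309401e+02 -2.54444375e-14
  4.89222641e+01 -1.25487857e+02]
-150 [-2.73045843e+01  2.17683347e+01  1.09309401e+02 -2.54444375e-14
  4.89222641e+01 -1.55487857e+02]
grip 0.027635022652182508 [ 2.3366082  -5.68928448  3.92590114]
-122.2 dF [ 1.4 -3.3 -0. ] Tz -0.048 z 0.0
-84.2 dF [ 1.5 -4.3 -1.2] Tz -0.041 z -0.0004
-46.2 dF [ 0.2 -6.8 -1.7] Tz -0.064 z -0.0008
-8.2 dF [-1.1 -7.   1.1] Tz -0.029 z -0.0008
29.7 dF [ 0.2 -4.9  0.6] Tz -0.039 z -0.0008
t 9.5417
```

Run:
```python
from h import *
np.set_printoptions(precision=4,suppress=True)
stroke([.4514,-.1807],.0575,-8,54)
stroke([.4424,.0107],.059,-68,156)
stroke([.4424,.0107],.0575,-68,157)
q=np.array(manip.observe()['joint_positions']); q[0]=1.2; manip.move_j(q)
for k,v in makerstate().items(): print(k,v)
```

```text
grip 0.02776894834610092 [5.6056 0.6969 2.0977]
22.8 dF [ 5.1  0.2 -0.8] Tz -0.013 z 0.0
53.7 dF [ 4.4 -3.  -0.6] Tz -0.042 z 0.0
t 14.2Traceback (most recent call last):
  File "<stdin>", line 4, in <module>
  File "h.py", line 57, in stroke
    q=np.array(manip.solve_ik(up,Rd(j1)),float); assert abs(q[5])<.1,q
                                                        ^^^^^^^^^^^^
AssertionError: [-0.0811  0.3076  2.0133 -0.      0.8207 -0.1053]
```

```bash
sed -i 's/abs(q\[5\])<.1,q/abs(q[5])<.2,q/' h.py
python3 - <<'E'
from h import *
np.set_printoptions(precision=4,suppress=True)
stroke([.4424,.0107],.059,-68,156)
stroke([.4424,.0107],.0575,-68,157)
q=np.array(manip.observe()['joint_positions']); q[0]=1.2; manip.move_j(q)
for k,v in makerstate().items(): print(k,v)
E
```

```text
grip 0.02787975107891896 [-3.0461 -1.4779  1.5343]
-30.8 dF [ 2.9  3.4 -0.5] Tz -0.13 z 0.0
6.6 dF [ 5.6  3.5 -5.5] Tz -0.037 z -0.0004
43.9 dF [ 4.9  0.4 -6.3] Tz -0.011 z -0.0008
81.2 dF [ 2.6 -3.8 -5.9] Tz -0.042 z -0.0012
118.6 dF [ 1.  -6.7 -3.1] Tz -0.028 z -0.0016
155.9 dF [-0.6 -7.  -1. ] Tz -0.039 z -0.0016
t 23.8583
grip 0.028153376993279872 [-0.4758 -2.7422  1.04  ]
-30.6 dF [ 2.1  1.1 -0.2] Tz -0.084 z 0.0
6.8 dF [ 5.1  0.9 -4.2] Tz -0.07 z -0.0004
44.4 dF [ 5.8 -2.7 -6.3] Tz -0.033 z -0.0008
81.9 dF [ 6.  -4.1 -4.5] Tz -0.08 z -0.0012
119.4 dF [ 4.1 -5.6 -2.8] Tz -0.106 z -0.0012
156.9 dF [ 3.4 -4.6 -5.2] Tz -0.105 z -0.0016
t 34.9583
deck [ 0.0009 -0.001   0.0331]
sd 0.0004785284473805382
n 2010
table [ 0.0001  0.0004 -0.0005]
L (array([0.4425, 0.0114, 0.0682]), array([0.4422, 0.0107]), np.float64(0.035404969097704325), np.int64(53))
R (array([ 0.4517, -0.18  ,  0.0682]), array([ 0.4509, -0.1808]), np.float64(0.035355145984107654), np.int64(53))
rim (array([-0.0004, -0.0011,  0.0691]), np.int64(543))
```

```bash
cat >> h.py <<'E'
def caps(save=None,lo=.084,hi=.1):
    """centres of bottle-cap tops (3D blobs) on the worktop side y>.16"""
    g=grab('top',save); P=cloud(g); m=((P[...,2]>lo)&(P[...,2]<hi)&(P[...,0]>.28)&(P[...,0]<.68)&(P[...,1]>.16)).astype(np.uint8)
    n,l,st,c=cv2.connectedComponentsWithStats(m); out=[]
    for i in range(1,n):
        if 60<st[i,4]<400: w=P[l==i]; out.append(np.r_[w.mean(0)[:2],st[i,4]])
    return out
def near(phi,ref): return ref+(phi-ref+np.pi/2)%np.pi-np.pi/2
def above(xy,z,phi):
    p=np.array([xy[0],xy[1],z]); manip.move_pose(p,Rd(near(phi,np.arctan2(xy[1],xy[0])))); return p
WELL=np.array([.5449,-.0804]); CAR=.25
def pick(xy,phi=0):
    above(xy,CAR-.08,phi) if manip.observe()['ee_pos'][1]>.2 else above(xy,CAR,phi)
    manip.servo_line([*xy,.090],feed=.15); manip.clamp(f_grip=40); o=manip.observe()
    manip.servo_line([*xy,CAR],feed=.25); o2=manip.observe()
    print('pick',np.round(xy,4),'w',round(o['grip_width'],4),'dFz',round(o2['wrist_force'][2]-o['wrist_force'][2],2),'w2',round(o2['grip_width'],4))
    return o2['grip_width']>.02
def place(ang,r=.045):
    xy=WELL+r*np.array([np.cos(ang),np.sin(ang)]); above(xy,CAR,ang)
    f0=manip.observe()['wrist_force']; manip.servo_line([*xy,.140],feed=.25); manip.servo_line([*xy,.1245],feed=.04)
    print('place dF',np.round(manip.observe()['wrist_force']-f0,1)); manip.gripper_open()
    manip.servo_line([*xy,CAR],feed=.3); print('t',round(manip.observe()['time'],1))
E
python3 - <<'E'
from h import *
q=np.array(manip.observe()['joint_positions']); q[0]=-.2; manip.move_j(q)
c=caps(); print(c); assert len(c)==4
b=max(c,key=lambda v:-v[1])   # nearest the maker first
if pick(b[:2]): place(np.radians(-135))
print(caps('after1'))
E
```

```text
[array([  0.59677523,   0.33614115, 132.        ]), array([  0.58552461,   0.25307561, 143.        ]), array([  0.50589472,   0.3411211 , 145.        ]), array([  0.4198314 ,   0.35826852, 149.        ])]
pick [0.5855 0.2531] w 0.0268 dFz -5.09 w2 0.0262
place dF [-0.1  0.5  0.4]
t 47.7
[array([  0.59696441,   0.33625121, 133.        ]), array([  0.50574644,   0.34101275, 145.        ]), array([  0.41989464,   0.3581172 , 145.        ])]
```

View pics/after1.png

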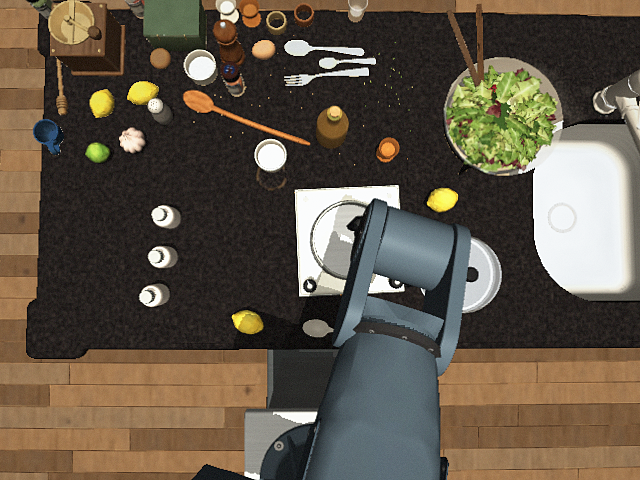

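The three remaining bottles still stand at (165,216), (162,257) and (154,295). The arm hides the well, so I'll check the placed bottle while picking the next one.

```bash
python3 - <<'E'
from h import *
b=min(caps(),key=lambda v:v[1]); ok=pick(b[:2]); grab('top','well1')
if ok: place(np.radians(-45))
for a in(135,45):
    c=caps(); b=max(c,key=lambda v:v[0]); ok=pick(b[:2]); print(len(c))
    if not ok: break
    place(np.radians(a))
q=np.array(manip.observe()['joint_positions']); q[0]=1.2; manip.move_j(q)
grab('top','four'); grab('side','fours')
g,P=avgcloud(4); w=P[205:280,310:390]; m=((w[...,2]>.112)&(w[...,2]<.14)).astype(np.uint8)
n,l,st,c=cv2.connectedComponentsWithStats(m)
for i in range(1,n):
    if st[i,4]>30: k=w[l==i]; print(np.round(k.mean(0),4),round(np.median(k[:,2]),4),st[i,4],'from well',np.round(np.hypot(*(k.mean(0)[:2]-WELL)),4))
E
python3 -c "
import cv2
a=cv2.imread('pics/well1.png')[170:310,280:420];b=cv2.imread('pics/four.png')[170:310,280:420];c=cv2.imread('pics/fours.png')[200:340,200:400]
cv2.imwrite('pics/cmp.png',cv2.resize(cv2.hconcat([a,b,c]),(0,0),fx=1.65,fy=1.65))"
```

```text
pick [0.597  0.3362] w 0.0268 dFz -4.4 w2 0.0264
place dF [-1.2 -0.  -0.4]
t 56.1
pick [0.5059 0.3411] w 0.0266 dFz -6.35 w2 0.0262
2
place dF [ 0.1 -0.6 -1.7]
t 64.1
pick [0.4197 0.3584] w 0.0265 dFz -6.14 w2 0.0264
1
place dF [-1.  -0.3 -1. ]
t 72.2
[ 0.575  -0.0456  0.125 ] 0.1255 148 from well 0.046
[ 0.576  -0.11    0.1247] 0.1254 151 from well 0.0429
[ 0.5135 -0.046   0.1249] 0.1253 145 from well 0.0466
[ 0.5132 -0.1096  0.1248] 0.1254 151 from well 0.0431
```

View pics/cmp.png

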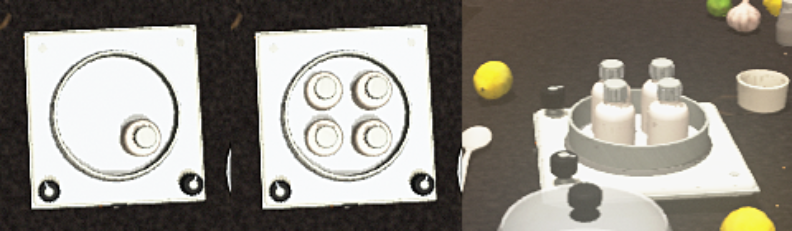

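Four bottles stand in the well with their cap tops at about 125.5 mm, as expected for the floor of the well. Next I measure the maker and cover again.

Run:
```python
from h import *
np.set_printoptions(precision=4,suppress=True)
S=makerstate(8)
for k,v in S.items(): print(k,v)
g,P=avgcloud(6); f=g['frame']
m=np.zeros(f.shape[:2],np.uint8); m[180:302,285:412]=(f.min(2)>120)[180:302,285:412]
c,_=cv2.findContours(m,cv2.RETR_EXTERNAL,cv2.CHAIN_APPROX_NONE); c=max(c,key=cv2.contourArea)
print('plinth',cv2.minAreaRect((onplane(g,c.reshape(-1,2),.034)[:,:2]*1000).astype(np.float32)))
w=P[220:325,405:515].reshape(-1,3); k=(w[:,2]>.1)&(w[:,2]<.13); ck=w[k]
print('cover knob',ck.mean(0),(ck.max(0)+ck.min(0))/2,np.median(ck[:,2]),k.sum())
r=np.hypot(*(w[:,:2]-ck.mean(0)[:2]).T)
for a in range(0,100,8):
    q=(r>a/1e3)&(r<a/1e3+.008)&np.isfinite(w[:,2]); print(a,q.sum(),np.percentile(w[q,2],[10,50,90]) if q.sum() else '')
# cover outer circle at worktop level by colour (cover lighter than worktop)
mm=np.zeros(f.shape[:2],np.uint8); mm[225:322,408:512]=(f.min(2)>85)[225:322,408:512]
mm=cv2.morphologyEx(mm,cv2.MORPH_OPEN,np.ones((3,3),np.uint8)); c,_=cv2.findContours(mm,cv2.RETR_EXTERNAL,cv2.CHAIN_APPROX_NONE); c=max(c,key=cv2.contourArea)
W=onplane(g,c.reshape(-1,2),.008)[:,:2]; print('cover circle',cv2.minEnclosingCircle((W*1000).astype(np.float32)),cv2.fitEllipse((W*1000).astype(np.float32)))
```

```text
deck [ 0.0008 -0.0004  0.0332]
sd 0.00048103098572159606
n 1978
table [ 0.      0.0006 -0.0005]
L (array([0.4425, 0.0114, 0.0682]), array([0.4422, 0.0107]), np.float64(0.03532485915900912), np.int64(53))
R (array([ 0.4517, -0.18  ,  0.0682]), array([ 0.4509, -0.1808]), np.float64(0.03526311981828333), np.int64(53))
rim (array([0.0007, 0.0005, 0.0686]), np.int64(548))
plinth ((543.5936889648438, -79.0852279663086), (244.48123168945312, 239.40420532226562), 2.7866573333740234)
cover knob [ 0.4684 -0.331   0.1072] [ 0.4684 -0.3322  0.1049] 0.10772263961746179 194
0 44 [0.1072 0.1082 0.1091]
8 192 [0.0801 0.1068 0.1085]
16 155 [0.0788 0.0797 0.0809]
24 273 [0.0788 0.0797 0.0805]
32 381 [0.0787 0.0796 0.0805]
40 463 [0.0788 0.0797 0.0806]
48 544 [0.0788 0.0797 0.0806]
56 627 [0.0779 0.0793 0.0803]
64 694 [0.0747 0.0764 0.078 ]
72 772 [0.0709 0.073  0.0747]
80 954 [0.0235 0.0557 0.0671]
88 530 [-0.0012  0.0007  0.0105]
96 589 [-0.0016 -0.0005  0.0005]
cover circle ((466.9554138183594, -340.53302001953125), 100.14727783203125) ((467.2823181152344, -339.6227722167969), (183.4319610595703, 199.0768585205078), 173.7271728515625)
```

```bash
cat >> h.py <<'E'
def circ(p):
    for _ in range(4):
        A=np.c_[2*p,np.ones(len(p))]; q=np.linalg.lstsq(A,(p**2).sum(1),rcond=None)[0]; R=np.sqrt(q[2]+q[:2]@q[:2])
        e=np.hypot(*(p-q[:2]).T)-R; p=p[abs(e)<max(2.5*e.std(),1e-3)]
    return q[:2],R,e.std(),len(p)
E
python3 - <<'E'
from h import *
np.set_printoptions(precision=4,suppress=True)
g,P=avgcloud(8)
w=P[185:297,295:405].reshape(-1,3); r=np.hypot(*(w[:,:2]-WELL).T)
for lo,hi in((.0675,.0705),(.0665,.0715)):
    k=(w[:,2]>lo)&(w[:,2]<hi)&(r>.07)&(r<.1); p=w[k,:2]; print('rim',circ(p), 'med r',np.median(np.hypot(*(p-circ(p)[0]).T)))
w=P[220:325,405:515].reshape(-1,3)
k=(w[:,2]>.1055)&(w[:,2]<.115); p=w[k,:2]; print('knob top',k.sum(),p.mean(0),cv2.minEnclosingCircle((p*1000).astype(np.float32)))
k=(w[:,2]>.078)&(w[:,2]<.0815); p=(w[k,:2]*1000).astype(np.float32); h=cv2.convexHull(p); print('dome',cv2.minEnclosingCircle(p),cv2.fitEllipse(h))
E
```

```text
rim (array([ 0.5448, -0.0798]), np.float64(0.0835753259182985), np.float64(0.0011641496922632838), 419) med r 0.0836076783248204
rim (array([ 0.5447, -0.0798]), np.float64(0.08352132623750494), np.float64(0.0011847223444780878), 442) med r 0.08350895750546228
knob top 167 [ 0.4684 -0.3322] ((467.92926025390625, -332.3487548828125), 15.826876640319824)
dome ((467.5005798339844, -331.01611328125), 68.36509704589844) ((468.3826599121094, -332.2135009765625), (129.31454467773438, 132.62818908691406), 33.17762756347656)
```

```bash
python3 - <<'E'
from h import *
np.set_printoptions(precision=4,suppress=True)
K=np.array([.4683,-.3322]); T=np.array([.5452,-.0798])
manip.move_pose([*K,.2],Rd(0)); manip.servo_line([*K,.106],feed=.12)
g=grab('top'); a=manip.observe(); manip.clamp(f_grip=40); b=manip.observe(); print('w',b['grip_width'],b['wrist_force']-a['wrist_force'])
manip.servo_line([*K,.28],feed=.12); c=manip.observe(); print('lift',c['wrist_force']-b['wrist_force'],c['grip_width'])
manip.servo_line([*T,.28],feed=.15); manip.servo_line([*T,.19],feed=.1); manip.wait(.3)
f0=manip.observe()['wrist_force']
for z in np.arange(.187,.1675,-.002):
    manip.servo_line([*T,z],feed=.03); f=manip.observe()['wrist_force']-f0; print(round(z,4),np.round(f,1))
    if f[2]>6: break
grab('side','cov1'); print(manip.observe()['time'])
E
python3 -c "
import cv2
cv2.imwrite('pics/cov1c.png',cv2.resize(cv2.imread('pics/cov1.png')[140:340,200:420],(0,0),fx=2.5,fy=2.5))"
```

```text
w 0.03099535499560933 [-1.8185  1.4804  6.0943]
lift [ 2.4565 -1.1976 -7.4728] 0.031205756110332713
0.187 [-0.4  0.7 -0.4]
0.185 [-0.3  0.4  0.3]
0.183 [ 0.4  0.5 -0.8]
0.181 [-0.7  0.9  0.5]
0.179 [ 0.6 -0.1 -0.4]
0.177 [-0.1  0.3  0.4]
0.175 [0.6 0.3 0.3]
0.173 [0.5 0.6 1.2]
0.171 [ 0.8 -0.7 -0.1]
0.169 [ 0.4  1.  -0.5]
88.4
```

View pics/cov1c.png

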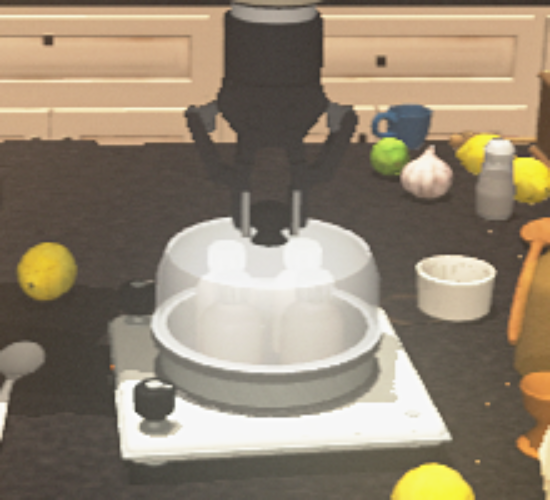

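The cover's skirt has passed over the rim with no contact force, centred around the well at about (265,335) in the crop. Next I seat it and let go.

```bash
python3 - <<'E'
from h import *
np.set_printoptions(precision=4,suppress=True)
T=np.array([.5452,-.0798]); f0=manip.observe()['wrist_force']
for z in np.arange(.1685,.1645,-.0005):
    manip.servo_line([*T,z],feed=.02); manip.wait(.1); f=manip.observe()['wrist_force']-f0; print(round(z,4),np.round(f,1))
    if f[2]>2: break
manip.gripper_open(); manip.wait(.2); manip.servo_line([*T,.28],feed=.2)
q=np.array(manip.observe()['joint_positions']); q[0]=1.2; manip.move_j(q); manip.wait(.5)
g,P=avgcloud(8); grab('side','fin'); cv2.imwrite('pics/fint.png',g['frame'][:,:,::-1])
w=P[170:310,285:415].reshape(-1,3); r=np.hypot(*(w[:,:2]-T).T)
k=(w[:,2]>.167)&(w[:,2]<.18)&(r<.03); p=w[k,:2]; print('knob top',k.sum(),p.mean(0),np.median(w[k,2]))
k=(abs(w[:,2]-.1415)<.006)&(r<.055); print('dome plane',fitplane(w[k]),np.median(w[k,2]))
d=(r>.1)&(w[:,2]>.025)&(w[:,2]<.042); print('deck',fitplane(w[d]))
print(manip.observe()['time'])
E
python3 -c "
import cv2
a=cv2.resize(cv2.imread('pics/fin.png')[180:340,200:400],(0,0),fx=2,fy=2);b=cv2.resize(cv2.imread('pics/fint.png')[165:325,285:475],(0,0),fx=2,fy=2)
cv2.imwrite('pics/finc.png',cv2.hconcat([a,b]))"
```

```text
0.1685 [ 0.8  0.4 -0.4]
0.168 [-0.6  0.2  1.9]
0.1675 [-3.3  0.9  8.4]
knob top 196 [ 0.5444 -0.0795] 0.1692665383918351
dome plane (array([0.001 , 0.0003, 0.1406]), np.float64(0.0004269686493797197), np.int64(1781)) 0.1411837579417643
deck (array([ 0.0007, -0.0002,  0.0331]), np.float64(0.0004844548452874514), np.int64(3018))
94.4417
```

View pics/finc.png

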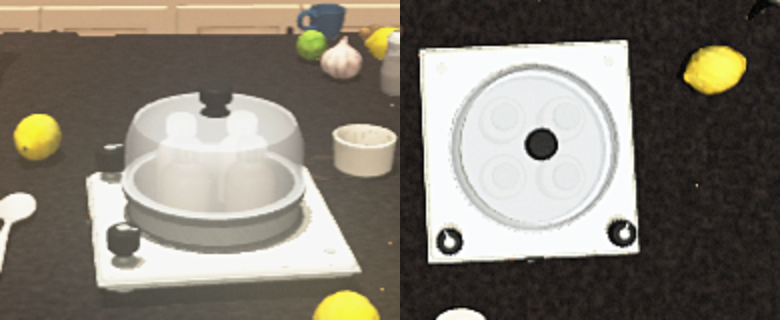

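The cover has risen 61.5 mm, exactly the seated height. It is level and its knob is centred over the four bottles, at (541,144) in the top crop. The maker's deck is also still level.

```bash
python3 -c "
from h import *
print(manip.hand_in())"
```

```text
the job is handed in; nothing more can be done
None
```

The job is handed in: by my last measurements the maker's deck is level, with both front feet within about 0.4 mm of correct length. All four bottles present stand upright in the well, and the cover is seated level and centred. It took about 94 s, and no verdict came back.

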